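# Clamp a folded bracket in the holding jig

## Robot

A 6-joint arm with a two-finger parallel gripper is mounted at the origin on the work surface. World frame = base frame: x ahead of the robot, y to its left, z up, the work surface at z = 0. Lengths are in m, angles in rad, forces in N, time in s.
With the tool pointing down it reaches from about 0.4 to 0.925 m from the base axis. Payload 3.4 kg.
Tool frame: the origin (TCP) lies on the centre line of the jaws, within the pads' length; the fingertips stand 8 mm ahead of it and the grasp point (between the pads) lies 11 mm behind it; x points along the fingers, y is the direction in which the jaws open and shut, and the axes are right-handed (so a half turn about x gives the same grasp; the last joint's range is limited). The gripper opens to 85 mm and grips with 20 to 120 N. Pads are 22 mm wide; open, the fingers measure 114 mm over their backs; the gripper's body (76 mm by 85 mm) begins 54 mm behind the grasp point. The pads swing forward as they close: fully open they stand 13 mm farther back than shut.
Start: joints at [-1.381, 0.307, 1.506, -0, 1.328, -0.073], TCP at [0.15, -0.555, 0.239] pointing down, gripper open.
Joint ranges: [-3.12, 3.12], [-1.05, 2.28], [0.14, 2.33], [-1.42, 4.57], [0.1, 2.73], [-2.68, 2.68]. Speed limits (rad/s): [2.57, 2.57, 3.14, 3.14, 3.14, 3.14].

## Interface

Orientations are given as a rotation vector (axis times angle).
In Python, from station import r, vision, workorder gives the robot as it stands.
- The arm moves only by the tool arm_command, never from a script. Its argument "rows" is text: rows parted by semicolons, each of 7 numbers parted by spaces: the shift along the tool's x, y, z in cm, then the turn, a rotation vector about the tool's x, y, z in rad, then the finger opening in cm, from 0 to 8.54. In form: dx dy dz rx ry rz gripper; .... A call has exactly 10 rows; each row is the pose to reach, as a shift and turn from the pose measured when the call began, along the tool's axes at that moment; what a row does not reach only later rows make up. A row lasts 1/10 s, in which the tool goes at most 50 mm and 8.59 degrees, less where a joint would pass 70% of its speed; a pose out of reach is approached as far as the arm can. A call with a gripper value outside its range is refused whole. The fingers move at their own pace and stop on an object; "force" is the grip in N (left out, the last holds). Time passes only in rows, so rows that repeat a pose let the fingers close, or fill a call up. It gives the time, the measured TCP pose, the force and the opening at its end, in the units of the state.
- r.state(): the state, without advancing time (a new reading comes with each control period).
- vision.grab_frame(name): name is "scene" or "top"; returns a dict with "frame" (384x512x3 uint8, red, green, blue), "fx", "fy", "cx", "cy" (pixels), "world_from_camera" (4x4, takes a point from camera to world coordinates). Camera axes: x right, y down, z forward; pixel columns grow to the right and rows downward; lengths in m; the calibration is good to about 2 mm. A picture is of the moment at which its call begins. There is no depth.
- workorder.sign_off(): hands the job in, once; it reports no verdict.
The state is a dict: "clock": time; "joint_pos": joint angles; "joint_velocities": joint speeds; "effort": joint torques, N m; "position": TCP position; "tool_rot": TCP orientation; "ft_force": force on the tool from outside, world axes, zero at the start; "ft_torque": the same for the moment, N m; "finger_gap": finger opening in m.
Only numpy, scipy, OpenCV 4.12 (cv2) and the standard library are available. Lean on these libraries where they do the work, as an engineer would, in place of code of your own. Each camera call takes 0.05 s, during which the arm holds its last target.

## Task

Draw the jig's sprung curved arm back by its knob until it stays open past its dead centre. Set the top-hat bracket down flat in the jig and push it lightly home, by feel, until it bears on the long fixed edge and on the end stop at the same time. Then ease the arm back with the knob, neither letting it snap nor forcing it, so that its nose holds the bracket there, and let go; leave the other things on the bench alone.

Things in the scene. Friction and masses are not known exactly. Their poses are not given: they have to be found in the camera images.
- seat (a point): Where the bracket's mid point (half-way up) ends when it is fully home: flat on the jig's base plate, its far long side on the long edge and its +y end on the end stop. The jig is an aluminium plate 230 x 250 x 12 mm fixed on the bench; its top is 20 mm below this point. Axes: x points square to the long edge and into it (the edge's inner face is 35 mm ahead), y runs along the edge into the end stop (its face is 55 mm ahead), z up.
- knob (a point): Centre of the grip of the black upright round knob on the tip of the curved arm: 16 mm diameter, 26 mm tall, its top 13 mm above this point and 52 mm above the bench. It swings with the arm.
- pivot (a point): On the upright pivot axis of the curved arm, level with the knob's centre. The knob circles it at 123 mm. Boss 20 mm diameter. A coil spring lies over the pivot, 30 to 40 mm above the bench, from a post 35 mm beyond the pivot to a pin on the arm 52 mm from the pivot.
- clamp_arm (a joint): Angle of the sprung curved arm (dark 8 mm rod, its top 23 mm above the bench). 0 shut, 0.75 rad fully back at its stop; it opens anticlockwise seen from above, away from the long edge. The over-centre spring shuts it below 0.45 (about 5 N at the knob when shut, fading to none at 0.45) and holds it open beyond (up to about 3.5 N). With the bracket held it rests at about 0.1 and its nose presses with 5 to 6 N.
- bracket_mid (a point): Centre, half-way up, of the loose folded sheet-steel top-hat bracket: 70 mm wide (x) over its two flat flanges, 110 mm long (y), 40 mm high, sheet 3 mm, about 0.3 kg. The raised middle is 30 mm wide the whole length, flat on top; each flange is 20 mm wide and 3 mm thick. Alike either way round.
- bracket: The same bracket; origin at the centre of its underside, axes as above.
- long_edge: The long fixed edge: steel bar 160 mm long, 16 mm wide, standing 10 mm above the jig's base plate. Origin in the middle of its inner face, at plate level; x points into the bar, y along it towards the end stop.
- end_stop: The end stop: steel bar 46 mm long, 16 mm wide, standing 10 mm above the base plate, square to the long edge. Origin in the middle of its inner face, at plate level; y points into the bar.
- nose: White round nose on the curved arm, 14 mm diameter, 13 mm tall, that bears on the near flange's edge; 91 mm from the pivot. Origin on its axis at plate level.
- hammer: Claw hammer lying on the bench; leave alone.
- angle_strip: Loose L-shaped steel strip, 42 x 150 mm, one long side folded up 35 mm; no raised middle. Leave alone.
- screw_tray: Open black two-part tray of screws, 110 x 150 x 40 mm. Leave alone.
Not all that is in view belongs to the job. Leave any green look-alike of the bracket alone.

How it is judged:
By the outcome, as a careful person would: the job done as asked, in the order asked, and still so for the second after the job is handed in, with the robot touching nothing.
It also fails if it takes over 72 s, if anything falls off the work surface, if the arm or the gripper's body presses on something with over 40 N, if the wrist force passes 120 N, or if a joint passes its speed limit or range.

## Working session

There is one attempt and no reset: what is moved stays moved. The work goes in short steps, Python scripts to look and compute and a tool call to move; the robot and the scene stay as the last step left them, time stands still between calls to the robot, and variables do not carry over. Pictures are saved under pics/ and viewed, and the job is handed in when it is done.

Besides the shell and the picture viewer there is one more tool, called after ">>>" by a JSON object that holds its "name" and its "arguments". arm_command: Moves the arm, as the interface text tells. Its arguments: {"type":"object","properties":{"rows":{"type":"string"},"force":{"type":"number"}},"required":["rows"]}

```bash
ls; mkdir -p pics; python3 - <<'E'
from station import r, vision, workorder
import cv2
print(r.state())
for n in ("scene","top"):
    f=vision.grab_frame(n)
    print(n,f['fx'],f['fy'],f['cx'],f['cy'],f['world_from_camera'].tolist() if hasattr(f['world_from_camera'],'tolist') else f['world_from_camera'])
    import numpy as np
    np.savez(f'pics/{n}0.npz',**f)
    im=cv2.cvtColor(f['frame'],cv2.COLOR_RGB2BGR)
    cv2.imwrite(f'pics/{n}0.png',cv2.resize(im,None,fx=1.5,fy=1.5,interpolation=cv2.INTER_CUBIC))
E
```

```text
pics
{'clock': 0.0, 'joint_pos': array([-1.38052089e+00,  3.07562137e-01,  1.50769341e+00,  3.70875641e-05,
        1.32842139e+00, -7.34997343e-02]), 'joint_velocities': array([ 6.38647246e-04,  8.62094643e-04, -6.55998848e-05, -5.93066905e-04,
       -2.50126494e-04, -6.74852511e-04]), 'effort': array([ 8.81498945e-04, -4.57544661e+01, -2.51910084e+01, -4.40711055e-04,
        1.31940577e-02, -2.01384927e-05]), 'position': array([ 0.14977427, -0.55442525,  0.23837971]), 'tool_rot': array([ 2.08142417,  0.27830601, -2.08160411]), 'ft_force': array([ 0.41699516, -0.95431626,  0.45263133]), 'ft_torque': array([-0.03685901, -0.00478042, -0.01621332]), 'finger_gap': 0.08531397967487285}
scene 468.97127967628387 468.97127967628387 250.5748433865159 197.25044210398784 [[-0.12531452540074126, 0.834360635951682, -0.5367854309665004, 1.2466054067503272], [0.9920240225294635, 0.11278809335116452, -0.056277746247259855, 0.027069622787566784], [0.013587069148603605, -0.5395564615241983, -0.8418397807061847, 1.159825132051764], [0.0, 0.0, 0.0, 1.0]]
top 385.75311024700295 385.75311024700295 254.27985350575068 186.3326439401324 [[0.0045646473479437595, -0.9892682128804573, 0.1460396075689584, 0.34360031785612527], [-0.9999879009539798, -0.004247922096903647, 0.0024805450030744966, -0.017322758588639554], [-0.0018335594461457608, -0.1460491634421954, -0.9892756339451573, 1.2083999881964531], [0.0, 0.0, 0.0, 1.0]]
```

View pics/scene0.png

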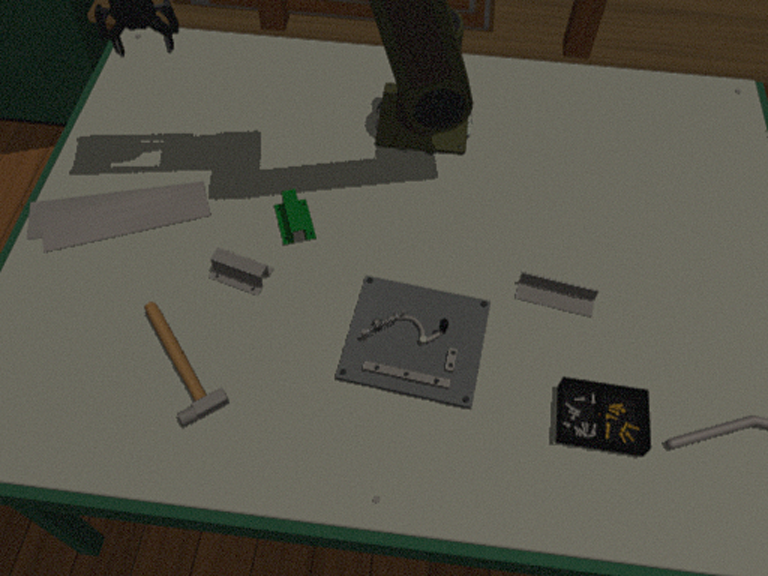

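View pics/top0.png

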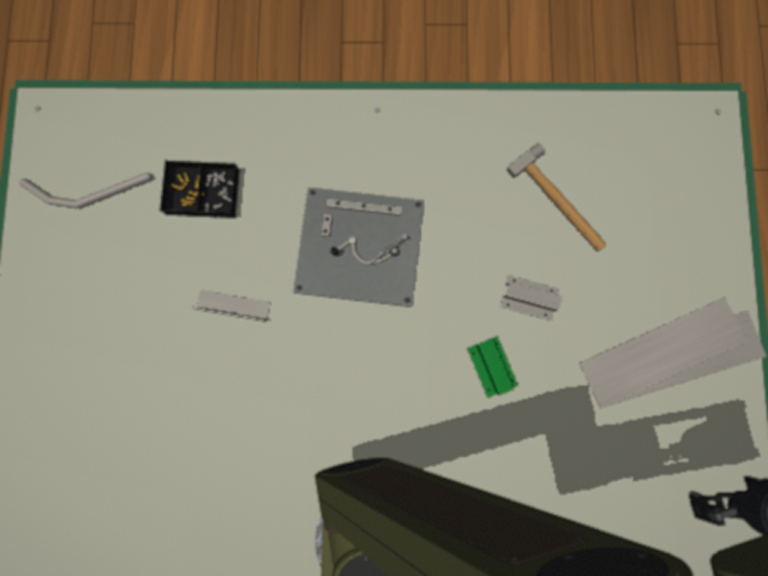

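The jig shows at top (360,247)/1.5 and scene (413,342)/1.5. The grey bracket is at top (531,297)/1.5 and scene (240,270)/1.5. I'll enlarge both.

```bash
cat > h.py <<'E'
import numpy as np, cv2
def load(n): return dict(np.load(f'pics/{n}.npz'))
def crop(n,out,x0,y0,w,h,s):
    f=load(n); im=cv2.cvtColor(f['frame'],cv2.COLOR_RGB2BGR)[y0:y0+h,x0:x0+w]
    im=cv2.resize(im,None,fx=s,fy=s,interpolation=cv2.INTER_CUBIC)
    for k in range(0,w,10):
        cv2.putText(im,str(x0+k),(k*s,8),0,0.3,(0,0,255),1); cv2.line(im,(int((k+.5)*s),10),(int((k+.5)*s),14),(0,0,255),1)
    for k in range(0,h,10):
        cv2.putText(im,str(y0+k),(0,int((k+.5)*s)+4),0,0.3,(0,0,255),1)
        cv2.line(im,(22,int((k+.5)*s)),(27,int((k+.5)*s)),(0,0,255),1)
    cv2.imwrite(out,im)
def ray(f,u,v):
    T=f['world_from_camera']; d=T[:3,:3]@np.array([(u-f['cx'])/f['fx'],(v-f['cy'])/f['fy'],1]); return T[:3,3],d
def atz(f,u,v,z):
    o,d=ray(f,u,v); return o+d*(z-o[2])/d[2]
def tri(fa,a,fb,b):
    A=[];B=[]
    M=np.zeros((3,3));q=np.zeros(3)
    for f,p in((fa,a),(fb,b)):
        o,d=ray(f,*p); d=d/np.linalg.norm(d); P=np.eye(3)-np.outer(d,d); M+=P;q+=P@o; A.append((o,P))
    X=np.linalg.solve(M,q); return X,[np.linalg.norm(P@(X-o)) for o,P in A]
def proj(f,X):
    T=np.linalg.inv(f['world_from_camera']); c=T[:3,:3]@np.asarray(X)+T[:3,3]; return np.array([c[0]/c[2]*f['fx']+f['cx'],c[1]/c[2]*f['fy']+f['cy']])
E
python3 -c "
from h import *
crop('top0','pics/tj.png',190,118,100,92,8)
crop('scene0','pics/sj.png',218,178,115,97,6)
crop('top0','pics/tb.png',325,175,55,45,12)
crop('scene0','pics/sb.png',132,158,60,45,12)
"
```

```text
(no output)
```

View pics/tj.png

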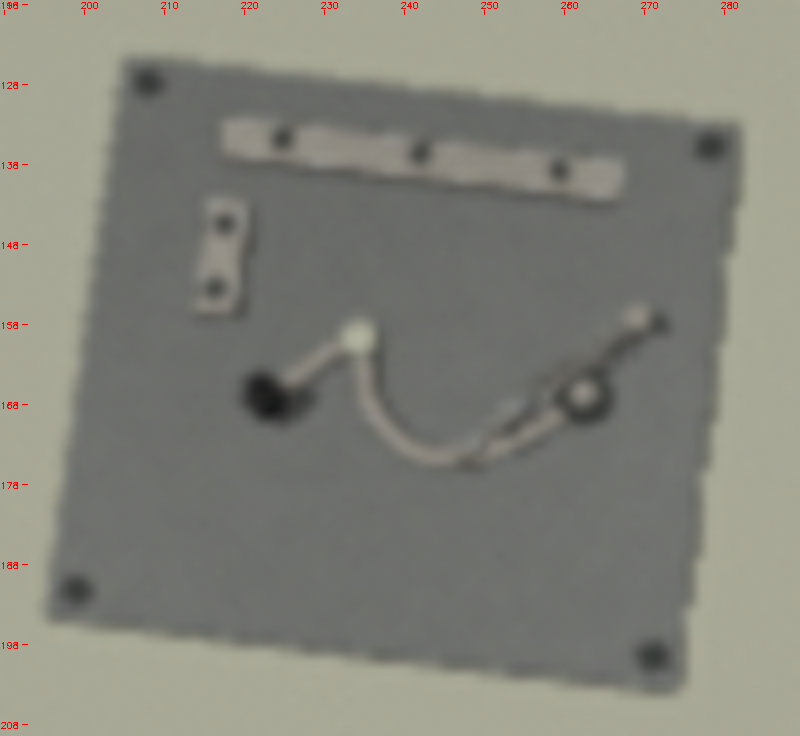

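View pics/sj.png

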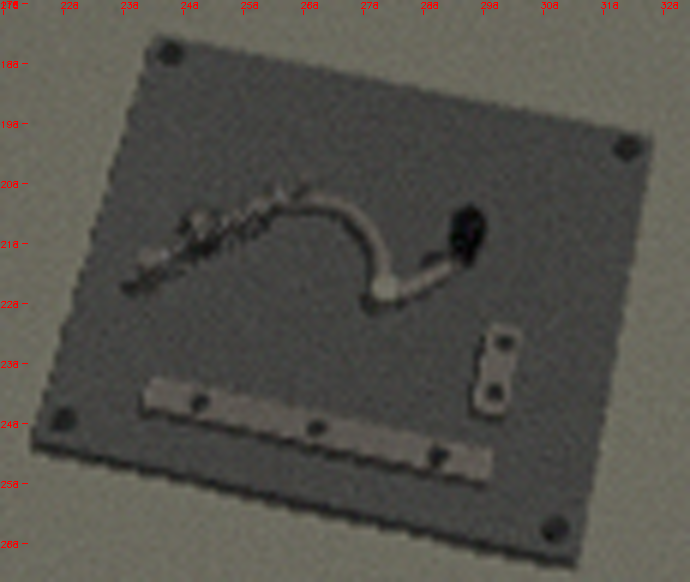

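View pics/tb.png

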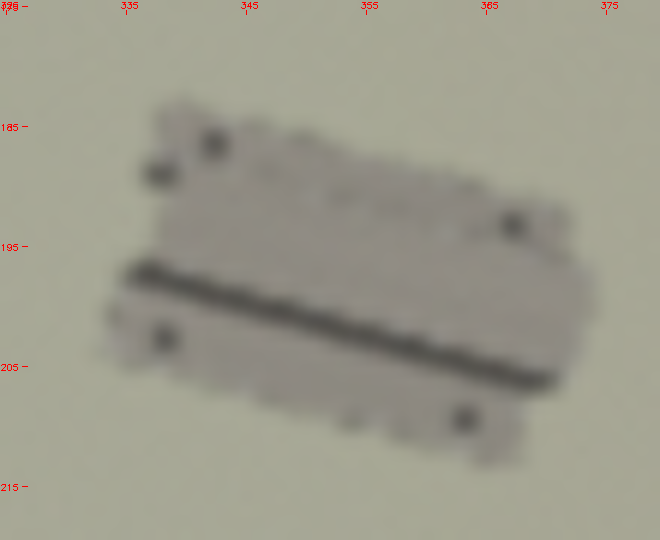

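View pics/sb.png

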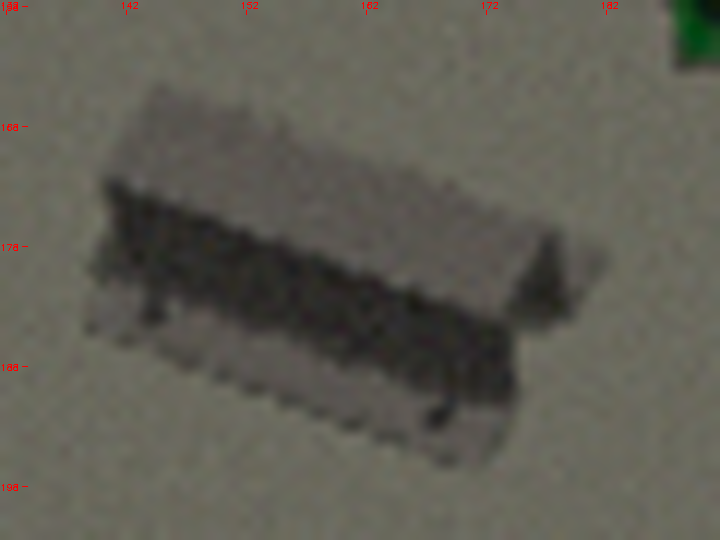

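```bash
cat > m1.py <<'E'
from h import *
np.set_printoptions(precision=4,suppress=True)
T=load('top0');S=load('scene0')
t=lambda p,x0=190,y0=118,s=8:(p[0]/s+x0-.5+.5/s,p[1]/s+y0-.5+.5/s)
sc=lambda p,x0=218,y0=178,s=6:t(p,x0,y0,s)
pairs={'b1':((148,82),(554,530)),'b2':((711,147),(63,418)),'b3':((653,657),(172,53)),'b4':((77,590),(627,149)),
'e1':((283,138),(437,455)),'e2':((420,152),(317,428)),'e3':((560,171),(201,402)),'s1':((225,223),(494,391)),'s2':((215,287),(505,342)),
'knob':((260,385),(470,213)),'nose':((359,336),(386,287)),'piv':((585,390),(202,218)),'post':((638,317),(152,258))}
R={}
for k,(a,b) in pairs.items():
    X,e=tri(T,t(a),S,sc(b)); R[k]=X; print(k,X,np.round(e,4))
z=.012
B=[atz(T,*t(pairs[f'b{i}'][0]),z)for i in(1,2,3,4)]
B2=[atz(S,*sc(pairs[f'b{i}'][1]),z)for i in(1,2,3,4)]
print(np.array(B)-np.array(B2)); m=(np.array(B)+B2)/2; print(m.mean(0))
d=(m[0]-m[1])+(m[3]-m[2]); print('yaw of +y',np.degrees(np.arctan2(d[1],d[0]))-90)
for nm,f,q,P in(('top',T,t,[(222,157),(617,198)]),('ends',T,t,[(245,203),(235,312)])):
    print(nm,[atz(f,*q(p),.022)for p in P])
# bracket
tb=lambda p:t(p,325,175,12); sb=lambda p:t(p,132,158,12)
hp={'h1':((215,145),(438,415)),'h2':((513,226),(155,312))}
print('holes top z3', [atz(T,*tb(p),.003) for p in((215,145),(513,226),(166,338),(465,418))])
print('holes scn z3', [atz(S,*sb(p),.003) for p in((440,415),(155,312))])
for k,a,b in(('ridgeL',(150,272),(548,0)),):pass
# raised middle far/near top edge corners: 
for k,a,b in (('topfarL',(160,190),(515,318)),('topnearL',(150,270),(545,237)),('topnearR',(550,380),(160,90)),('farR',(590,300),(108,182))):
    X,e=tri(T,tb(a),S,sb(b)); print(k,X,e)
E
python3 m1.py
```

```text
b1 [0.7092 0.1344 0.0124] [0.0003 0.0003]
b2 [ 0.6833 -0.0904  0.0123] [0.0004 0.0004]
b3 [ 0.4784 -0.0672  0.0115] [0.0001 0.0001]
b4 [0.5039 0.158  0.0109] [0.0002 0.0002]
e1 [0.6838 0.0794 0.0212] [0.0001 0.0001]
e2 [0.678  0.0249 0.0221] [0.0002 0.0002]
e3 [ 0.671  -0.0295  0.0201] [0.0009 0.0009]
s1 [0.6488 0.1021 0.022 ] [0.0002 0.0002]
s2 [0.623  0.1055 0.0218] [0.0001 0.0001]
knob [0.5769 0.0835 0.0556] [0.0005 0.0005]
nose [0.603  0.0486 0.0243] [0.0003 0.0003]
piv [ 0.5807 -0.04    0.0297] [0.0003 0.0003]
post [ 0.6085 -0.0601  0.0356] [0.0006 0.0006]
[[ 0.0003  0.0006  0.    ]
 [ 0.0002 -0.0008  0.    ]
 [-0.0004 -0.0002  0.    ]
 [-0.0009  0.0004  0.    ]]
[0.5938 0.0337 0.012 ]
yaw of +y -6.533844447636028
top [array([0.6757, 0.1035, 0.022 ]), array([ 0.6596, -0.0529,  0.022 ])]
ends [array([0.657 , 0.0941, 0.022 ]), array([0.6129, 0.0972, 0.022 ])]
holes top z3 [array([ 0.5218, -0.2927,  0.003 ]), array([ 0.5007, -0.3702,  0.003 ]), array([ 0.4707, -0.2784,  0.003 ]), array([ 0.4501, -0.3558,  0.003 ])]
holes scn z3 [array([ 0.5237, -0.2927,  0.003 ]), array([ 0.5032, -0.3692,  0.003 ])]
topfarL [ 0.5069 -0.2741  0.0243] [np.float64(0.0008184541779730857), np.float64(0.0008184541779730078)]
topnearL [ 0.4856 -0.2703  0.0291] [np.float64(0.0011643186246127028), np.float64(0.001164318624612656)]
topnearR [ 0.4575 -0.3718  0.0328] [np.float64(0.002278147333289833), np.float64(0.002278147333289799)]
farR [ 0.479  -0.3837  0.0221] [np.float64(1.832328667957925e-05), np.float64(1.8323286679542925e-05)]
```

```bash
cat > ov.py <<'E'
from h import *
import sys
T=load('top0');S=load('scene0')
def draw(n,f,segs,out,x0,y0,w,h,s):
    im=cv2.cvtColor(f['frame'],cv2.COLOR_RGB2BGR)[y0:y0+h,x0:x0+w]
    im=cv2.resize(im,None,fx=s,fy=s,interpolation=cv2.INTER_CUBIC)
    im=cv2.convertScaleAbs(im,alpha=1.6)
    for pts,c in segs:
        q=np.array([(proj(f,p)-(x0,y0)+.5)*s-.5 for p in pts]); cv2.polylines(im,[np.int32(np.round(q))],False,c,1)
    return im
def box(c,yaw,xr,yr,z,col):
    R=np.array([[np.cos(yaw),-np.sin(yaw)],[np.sin(yaw),np.cos(yaw)]])
    return ([np.r_[np.array(c)+R@(a,b),z] for a,b in((xr[0],yr[0]),(xr[1],yr[0]),(xr[1],yr[1]),(xr[0],yr[1]),(xr[0],yr[0]))],col)
def circ(c,r,z,col): return ([np.array([c[0]+r*np.cos(a),c[1]+r*np.sin(a),z]) for a in np.linspace(0,6.29,25)],col)
bc=(.487,-.324);by=np.radians(-15.05)
sb=[box(bc,by,(-.035,.035),(-.055,.055),.003,(0,0,255)),box(bc,by,(-.015,.015),(-.055,.055),.04,(255,0,0))]
se=(.6357,.0404);jy=np.radians(-6.53)
k=(.5769,.0835);p=(.5807,-.04)
sj=[box(se,jy,(.035,.051),(-.08-.0,.08),.022,(0,0,255)),box(se,jy,(-.035,.035),(-.055,.055),.012,(0,255,0)),circ(k,.008,.052,(255,0,0)),circ(k,.008,.026,(0,255,255)),circ(p,.010,.03,(255,0,0)),circ(p,.123,.039,(255,0,255))]
a=draw('top',T,sb,0,325,175,55,45,8);b=draw('scene',S,sb,0,132,158,60,45,8)
c=draw('top',T,sj,0,195,125,85,60,8);d=draw('s',S,sj,0,235,195,85,70,8)
cv2.imwrite('pics/ov1.png',np.vstack([a[:, :440],cv2.copyMakeBorder(b,0,0,0,0,0)[:, :440]]))
cv2.imwrite('pics/ov2.png',c);cv2.imwrite('pics/ov3.png',d)
E
python3 ov.py
```

```text
(no output)
```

View pics/ov1.png

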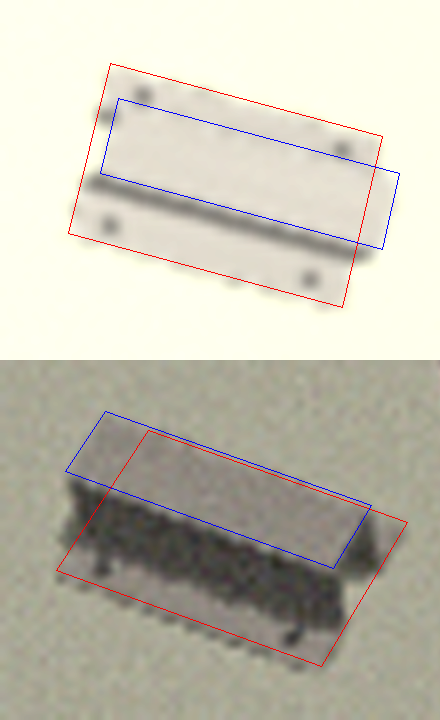

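View pics/ov2.png

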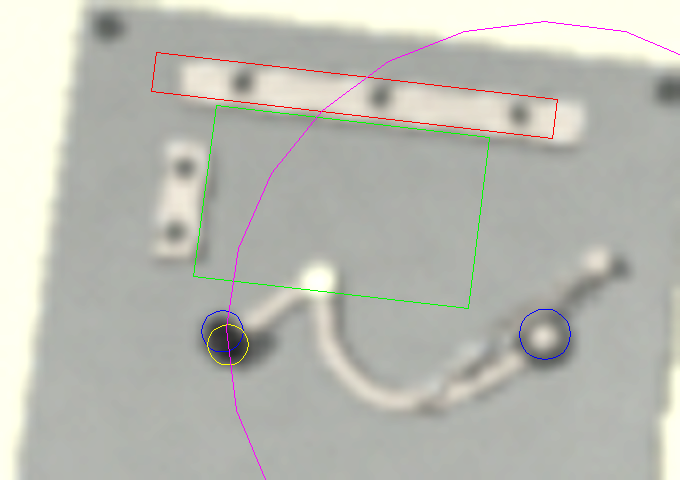

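View pics/ov3.png

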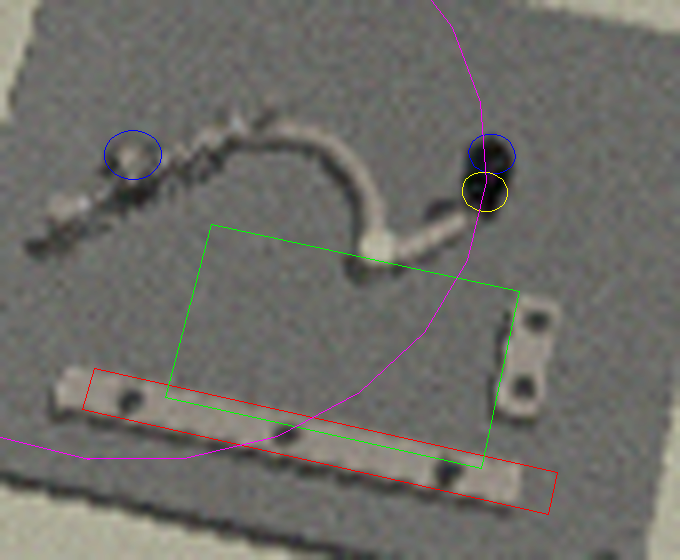

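```bash
cat > g.py <<'E'
import numpy as np
from scipy.spatial.transform import Rotation as Ro
np.set_printoptions(precision=4,suppress=True)
def tgt(jaw):  # tool x down, tool y at world angle jaw
    x=np.array([0,0,-1.]);y=np.array([np.cos(jaw),np.sin(jaw),0]);return np.c_[x,y,np.cross(x,y)]
def go(s,pos,jaw):
    R=Ro.from_rotvec(s['tool_rot']).as_matrix()
    c=[tgt(jaw),tgt(jaw+np.pi)]
    rv=min((Ro.from_matrix(R.T@q).as_rotvec() for q in c),key=np.linalg.norm)
    d=R.T@(np.array(pos)-s['position'])
    return d*100,rv
def show(s):
    R=Ro.from_rotvec(s['tool_rot']).as_matrix()
    print('t',s['clock'],'p',s['position'],'jaw',np.arctan2(R[1,1],R[0,1]),'xdir',R[:,0],'F',s['ft_force'],'M',s['ft_torque'],'gap',s['finger_gap'])
E
python3 - <<'E'
from station import r
from g import *
s=r.state();show(s)
R=Ro.from_rotvec(s['tool_rot']).as_matrix();print(R)
p=np.array([.5807,-.04]);k=np.array([.5769,.0835])
a=np.arctan2(*(k-p)[::-1]);print(a)
for z in(.12,.033):print(go(s,[*k,z],a+np.pi/2))
E
```

```text
t 0.1 p [ 0.1498 -0.5545  0.2385] jaw -1.3070017780665328 xdir [-0.0004  0.0018 -1.    ] F [0.0647 0.8796 0.13  ] M [-0.002   0.0128 -0.0282] gap 0.08536745519046891
[[-0.0004  0.2607 -0.9654]
 [ 0.0018 -0.9654 -0.2607]
 [-1.     -0.0018 -0.0001]]
1.6015558528653662
(array([ 11.9464, -50.4364, -57.8699]), array([-1.3378, -0.0013,  0.0015]))
(array([ 20.6463, -50.4203, -57.869 ]), array([-1.3378, -0.0013,  0.0015]))
```

>>> {"name": "arm_command", "arguments": {"rows": "0.5 -3 -3.5 -0.08 0 0 4; 1 -6 -7 -0.16 0 0 4; 1.5 -9 -10.5 -0.24 0 0 4; 2 -12 -14 -0.32 0 0 4; 2.5 -15 -17.5 -0.4 0 0 4; 3 -18 -21 -0.48 0 0 4; 3.5 -21 -24.5 -0.56 0 0 4; 4 -24 -28 -0.64 0 0 4; 4.5 -27 -31.5 -0.72 0 0 4; 5 -30 -35 -0.8 0 0 4", "force": 30}}

```text
clock: 1.1
position: [0.41, -0.1718, 0.1888]
tool_rot: [1.571, 0.929, -1.57]
ft_force: [0.6, -1.0, -0.1]
finger_gap: 0.0399
```

```bash
cat > kn.py <<'E'
from station import r
from g import *
s=r.state();show(s)
p=np.array([.5807,-.04]);k=np.array([.5769,.0835])
for z in(.09,.033):print(go(s,[*k,z],1.6015+np.pi/2))
E
python3 kn.py
```

```text
t 1.1 p [ 0.41   -0.1718  0.1888] jaw -0.5038123397162414 xdir [-0.0005  0.0018 -1.    ] F [ 0.5739 -0.9948 -0.1315] M [-0.0248 -0.048   0.0327] gap 0.039892271547440065
(array([  9.9175,   2.309 , -30.3996]), array([-0.5345, -0.0017,  0.0009]))
(array([ 15.6175,   2.3163, -30.3919]), array([-0.5345, -0.0017,  0.0009]))
```

>>> {"name": "arm_command", "arguments": {"rows": "1 0.3 -4 -0.07 0 0 4; 2 0.6 -8 -0.14 0 0 4; 3.5 0.9 -12 -0.22 0 0 4; 5 1.2 -16 -0.3 0 0 4; 6.5 1.6 -20 -0.38 0 0 4; 8 1.9 -24 -0.45 0 0 4; 9 2.1 -28 -0.5 0 0 4; 9.9 2.3 -30.4 -0.534 0 0 4; 9.9 2.3 -30.4 -0.534 0 0 4; 9.9 2.3 -30.4 -0.534 0 0 4"}}

```text
clock: 2.1
position: [0.5761, 0.0838, 0.0894]
tool_rot: [1.186, 1.227, -1.188]
ft_force: [-0.2, -0.3, 1.0]
finger_gap: 0.04
```

```bash
python3 kn.py; cat > snap.py <<'E'
import sys
from station import vision
from h import *
n=sys.argv[1]
for c in sys.argv[2].split(','):
    f=vision.grab_frame(c); np.savez(f'pics/{c}{n}.npz',**f)
E
python3 snap.py 1 top,scene; python3 -c "
from h import *
crop('top1','pics/a1.png',190,118,100,92,6)
crop('scene1','pics/a2.png',218,158,115,97,6)
a=cv2.imread('pics/a1.png');b=cv2.imread('pics/a2.png')
cv2.imwrite('pics/a.png',np.hstack([a[:552,:],b[:552]])[:, :])"
python3 -c "
import cv2;a=cv2.imread('pics/a.png');cv2.imwrite('pics/a.png',cv2.resize(a,None,fx=.6,fy=.6))"
```

```text
t 2.1 p [0.5761 0.0838 0.0894] jaw 0.031229288183569702 xdir [-0.0027  0.0012 -1.    ] F [-0.2265 -0.302   0.975 ] M [-0.0005  0.0307  0.0564] gap 0.04001844952828384
(array([-0.0639,  0.0838,  0.0321]), array([ 0.0005, -0.0013,  0.0027]))
(array([5.6361, 0.0989, 0.0396]), array([ 0.0005, -0.0013,  0.0027]))
```

View pics/a.png

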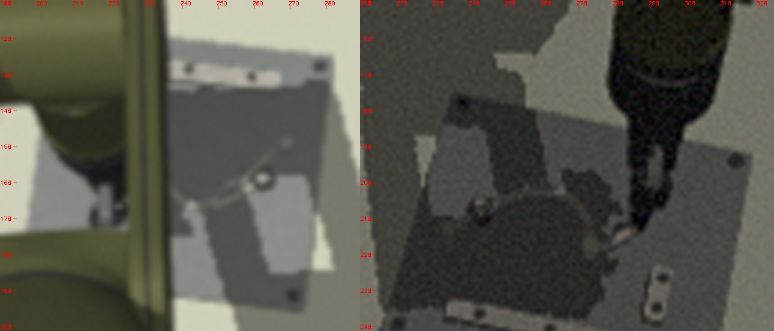

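The top view is mostly blocked by the arm, but the scene view shows the fingers straddling the knob from above. Descending with the fingers 4 cm open.

>>> {"name": "arm_command", "arguments": {"rows": "0.8 0.1 0 0 0 0 4; 1.6 0.1 0 0 0 0 4; 2.4 0.1 0 0 0 0 4; 3.2 0.1 0 0 0 0 4; 4 0.1 0 0 0 0 4; 4.8 0.1 0 0 0 0 4; 5.6 0.1 0 0 0 0 4; 5.6 0.1 0 0 0 0 4; 5.6 0.1 0 0 0 0 4; 5.6 0.1 0 0 0 0 4"}}

```text
clock: 3.2
position: [0.5771, 0.083, 0.0344]
tool_rot: [1.188, 1.225, -1.187]
ft_force: [-0.3, 0.4, -0.7]
finger_gap: 0.0401
```

>>> {"name": "arm_command", "arguments": {"rows": "0 0 0 0 0 0 3; 0 0 0 0 0 0 2.4; 0 0 0 0 0 0 2; 0 0 0 0 0 0 1.7; 0 0 0 0 0 0 1.4; 0 0 0 0 0 0 1.2; 0 0 0 0 0 0 1.2; 0 0 0 0 0 0 1.2; 0 0 0 0 0 0 1.2; 0 0 0 0 0 0 1.2", "force": 30}}

```text
clock: 4.2
position: [0.5749, 0.0829, 0.0344]
tool_rot: [1.186, 1.228, -1.19]
ft_force: [-5.3, 0.1, 5.4]
finger_gap: 0.0144
```

```bash
python3 - <<'E'
from station import r
from g import *
s=r.state();show(s)
p=np.array([.5807,-.04]);k=s['position'][:2]
a0=np.arctan2(*(k-p)[::-1]);R=np.linalg.norm(k-p);print(a0,R)
for th in np.linspace(0,.72,10)[1:]:
    a=a0+th;q=p+R*np.array([np.cos(a),np.sin(a)])
    print(th,*go(s,[*q,s['position'][2]],0.0308+th))
E
```

```text
t 4.2 p [0.5749 0.0829 0.0344] jaw 0.029610350166427424 xdir [-0.0049  0.0012 -1.    ] F [-5.3296  0.0574  5.4221] M [0.0287 0.8732 0.0512] gap 0.014414535074563133
1.6179701697858602 0.12306968899989908
0.08 [ 0.0047 -0.9827  0.0566] [-0.0812 -0.0016  0.0048]
0.16 [ 0.0093 -1.9576  0.1916] [-0.1612 -0.0018  0.0047]
0.24 [ 0.0136 -2.9187  0.4041] [-0.2412 -0.002   0.0047]
0.32 [ 0.0178 -3.8597  0.6927] [-0.3212 -0.0021  0.0046]
0.4 [ 0.0218 -4.7747  1.0556] [-0.4012 -0.0023  0.0045]
0.48 [ 0.0255 -5.6577  1.4904] [-0.4812 -0.0025  0.0044]
0.56 [ 0.0289 -6.5032  1.9944] [-0.5612 -0.0027  0.0043]
0.64 [ 0.032  -7.3057  2.5644] [-0.6412 -0.0029  0.0043]
0.72 [ 0.0348 -8.06    3.1966] [-0.7212 -0.0031  0.0042]
```

>>> {"name": "arm_command", "arguments": {"rows": "0 -0.5 0 -0.04 0 0 1.2; 0 -1 0.1 -0.08 0 0 1.2; 0 -1.5 0.1 -0.12 0 0 1.2; 0 -2 0.2 -0.16 0 0 1.2; 0 -2.5 0.3 -0.2 0 0 1.2; 0 -2.9 0.4 -0.24 0 0 1.2; 0 -3.4 0.5 -0.28 0 0 1.2; 0 -3.9 0.7 -0.32 0 0 1.2; 0 -4.3 0.9 -0.36 0 0 1.2; 0 -4.8 1.1 -0.4 0 0 1.2"}}

```text
clock: 5.2
position: [0.5274, 0.0715, 0.0345]
tool_rot: [0.887, 1.388, -0.887]
ft_force: [-0.5, 3.6, -0.8]
finger_gap: 0.0151
```

```bash
cat > sw.py <<'E'
import sys
from station import r
from g import *
s=r.state();show(s)
p=np.array([.5807,-.04]);k=s['position'][:2]
a0=np.arctan2(*(k-p)[::-1]);R=np.linalg.norm(k-p);print(a0-1.602,R)
for th in map(float,sys.argv[1:]):
    a=1.602+th;q=p+.123*np.array([np.cos(a),np.sin(a)])
    print(th,*go(s,[*q,.0345],0.0308+th))
E
python3 sw.py .45 .5 .55 .6 .65 .7 .72 .74
```

```text
t 5.2 p [0.5274 0.0715 0.0345] jaw 0.430610681507148 xdir [-0.0043  0.0029 -1.    ] F [-0.4844  3.6095 -0.8229] M [0.5563 0.1277 0.057 ] gap 0.01505924910070249
0.41474306388046256 0.12358668513222772
0.45 [-0.0021 -0.4325  0.0729] [-0.0502 -0.0045  0.0026]
0.5 [-0.0007 -1.0457  0.1194] [-0.1002 -0.0045  0.0025]
0.55 [ 0.0006 -1.6558  0.1964] [-0.1502 -0.0046  0.0024]
0.6 [ 0.0018 -2.2613  0.3039] [-0.2002 -0.0047  0.0022]
0.65 [ 0.0028 -2.8606  0.4414] [-0.2502 -0.0047  0.0021]
0.7 [ 0.0036 -3.4523  0.6088] [-0.3002 -0.0048  0.002 ]
0.72 [ 0.0039 -3.6866  0.6839] [-0.3202 -0.0048  0.002 ]
0.74 [ 0.0042 -3.9192  0.7638] [-0.3402 -0.0048  0.0019]
```

>>> {"name": "arm_command", "arguments": {"rows": "0 -0.4 0.1 -0.05 0 0 1.2; 0 -0.9 0.1 -0.09 0 0 1.2; 0 -1.3 0.2 -0.12 0 0 1.2; 0 -1.8 0.2 -0.16 0 0 1.2; 0 -2.3 0.3 -0.2 0 0 1.2; 0 -2.7 0.4 -0.24 0 0 1.2; 0 -3.1 0.5 -0.27 0 0 1.2; 0 -3.5 0.6 -0.3 0 0 1.2; 0 -3.7 0.7 -0.32 0 0 1.2; 0 -3.7 0.7 -0.32 0 0 1.2"}}

```text
clock: 6.2
position: [0.4952, 0.0496, 0.0344]
tool_rot: [0.642, 1.482, -0.642]
ft_force: [-4.3, 0.9, 2.0]
finger_gap: 0.0149
```

```bash
python3 sw.py .74
```

```text
t 6.2 p [0.4952 0.0496 0.0344] jaw 0.7504986042676313 xdir [-0.0067  0.0029 -1.    ] F [-4.2918  0.9337  2.0258] M [0.0733 0.666  0.0652] gap 0.014924230199866308
0.73091982454468 0.12382426742122869
0.74 [-0.0097 -0.1107  0.0842] [-0.0203 -0.0067  0.0029]
```

>>> {"name": "arm_command", "arguments": {"rows": "0 0 0 0 0 0 1.8; 0 0 0 0 0 0 2.6; 0 0 0 0 0 0 3.4; 0 0 0 0 0 0 4; -0.5 0 0 0 0 0 4; -2 0 0 0 0 0 4; -4 0 0 0 0 0 4; -7 0 0 0 0 0 5; -10 0 0 0 0 0 6; -13 0 0 0 0 0 6.5"}}

```text
clock: 7.2
position: [0.4962, 0.0493, 0.166]
tool_rot: [0.642, 1.481, -0.641]
ft_force: [0.1, -1.0, 0.7]
finger_gap: 0.0652
```

```bash
python3 - <<'E'
from station import r
from g import *
s=r.state();show(s)
by=np.radians(-15.05)
for z in(.15,.07,.021):print(go(s,[.4865,-.3235,z],by))
E
```

```text
t 7.2 p [0.4962 0.0493 0.166 ] jaw 0.7504693221758615 xdir [-0.006  0.003 -1.   ] F [ 0.1176 -1.0122  0.7256] M [-0.0102  0.0087 -0.0343] gap 0.06523586946418611
(array([  1.4915, -26.1286,  26.6149]), array([ 1.0131, -0.0046,  0.0054]))
(array([  9.4914, -26.1098,  26.6657]), array([ 1.0131, -0.0046,  0.0054]))
(array([ 14.3912, -26.0983,  26.6968]), array([ 1.0131, -0.0046,  0.0054]))
```

>>> {"name": "arm_command", "arguments": {"rows": "0.3 -3 3 0.12 0 0 6; 0.6 -6 6 0.24 0 0 6; 0.9 -9 9.2 0.36 0 0 6; 1.2 -12 12.3 0.48 0 0 6; 1.4 -15 15.3 0.6 0 0 6; 1.6 -18 18.4 0.72 0 0 6; 1.8 -21 21.4 0.83 0 0 6; 2 -24 24.5 0.94 0 0 6; 2.2 -26.1 26.6 1.013 0 0 6; 2.2 -26.1 26.6 1.013 0 0 6"}}

```text
clock: 8.2
position: [0.4871, -0.3279, 0.1431]
tool_rot: [1.401, 1.073, -1.407]
ft_force: [0.7, 0.3, -0.6]
finger_gap: 0.0598
```

```bash
python3 snap.py 2 top,scene; python3 - <<'E'
from h import *
crop('top2','pics/t2.png',190,118,100,92,6)
crop('scene2','pics/s2.png',130,120,90,90,6)
a=cv2.imread('pics/t2.png');b=cv2.imread('pics/s2.png')
cv2.imwrite('pics/c2.png',cv2.resize(np.hstack([a[:540],b[:540]]),None,fx=.7,fy=.7))
from station import r
from g import *
s=r.state();show(s)
by=np.radians(-15.05)
for z in(.07,.021):print(go(s,[.4865,-.3235,z],by))
E
```

```text
t 8.3 p [ 0.4864 -0.3237  0.1429] jaw -0.26372173604513705 xdir [-0.006   0.0036 -1.    ] F [-0.4222  0.9269 -0.8399] M [-0.015   0.0329 -0.022 ] gap 0.059863241387387606
(array([ 7.2893,  0.0575, -0.0067]), array([-0.0011, -0.002 ,  0.0067]))
(array([12.1892,  0.0905,  0.0028]), array([-0.0011, -0.002 ,  0.0067]))
```

View pics/c2.png

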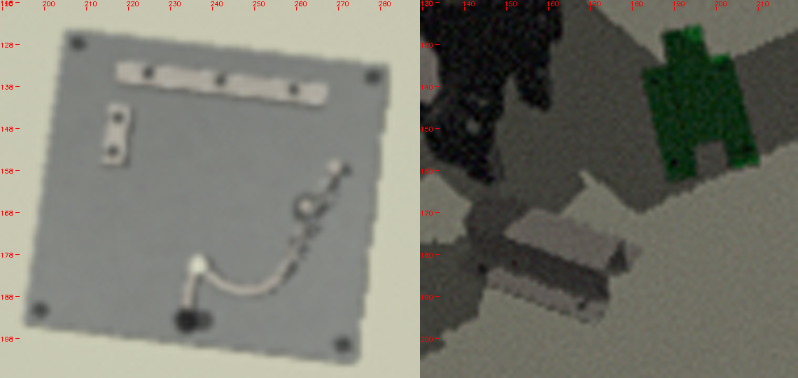

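The clamp arm stays open (knob at top (233,193)). The gripper hangs above the bracket and the bracket hasn't moved. Descending to grip the raised middle.

>>> {"name": "arm_command", "arguments": {"rows": "2 0 0 0 0 0.006 6; 4 0 0 0 0 0.006 6; 6 0 0 0 0 0.006 6; 8 0.1 0 0 0 0.006 6; 9.5 0.1 0 0 0 0.006 6; 10.7 0.1 0 0 0 0.006 6; 11.6 0.1 0 0 0 0.006 6; 12.2 0.1 0 0 0 0.006 6; 12.2 0.1 0 0 0 0.006 5; 12.2 0.1 0 0 0 0.006 4.5"}}

```text
clock: 9.3
position: [0.4869, -0.3236, 0.0213]
tool_rot: [1.402, 1.074, -1.4]
ft_force: [-0.0, -0.9, -0.3]
finger_gap: 0.0449
```

>>> {"name": "arm_command", "arguments": {"rows": "0 0 0 0 0 0 4; 0 0 0 0 0 0 3.6; 0 0 0 0 0 0 3.3; 0 0 0 0 0 0 3; 0 0 0 0 0 0 2.6; 0 0 0 0 0 0 2.6; 0 0 0 0 0 0 2.6; 0 0 0 0 0 0 2.6; 0 0 0 0 0 0 2.6; 0 0 0 0 0 0 2.6", "force": 40}}

```text
clock: 10.3
position: [0.4865, -0.3235, 0.0216]
tool_rot: [1.402, 1.075, -1.4]
ft_force: [-3.6, 0.4, 6.2]
finger_gap: 0.0294
```

```bash
cat > st.py <<'E'
import sys
from station import r
from g import *
s=r.state();show(s)
E
python3 st.py
```

```text
t 10.3 p [ 0.4865 -0.3235  0.0216] jaw -0.26351162671850653 xdir [-0.0003  0.0018 -1.    ] F [-3.5808  0.3694  6.2379] M [0.1439 0.5713 0.0276] gap 0.02939903452059918
```

```bash
cat > pl.py <<'E'
import sys
from station import r
from g import *
s=r.state();show(s)
for z in map(float,sys.argv[1:]):print(z,*go(s,[.6267,.0314,z],np.radians(-6.53)))
E
python3 pl.py .12
```

```text
t 10.3 p [ 0.4865 -0.3235  0.0216] jaw -0.26351162671850653 xdir [-0.0003  0.0018 -1.    ] F [-3.5808  0.3694  6.2379] M [0.1439 0.5713 0.0276] gap 0.02939903452059918
0.12 [ -9.7827   4.2873 -37.9345] [-0.1495 -0.0017  0.0006]
```

>>> {"name": "arm_command", "arguments": {"rows": "-1 0 0 0 0 0 2.6; -2 0 0 0 0 0 2.6; -4 0 0 0 0 0 2.6; -6 0 0 0 0 0 2.6; -8 0 0 0 0 0 2.6; -10 0 0 0 0 0 2.6; -10 0 0 0 0 0 2.6; -10 0 0 0 0 0 2.6; -10 0 0 0 0 0 2.6; -10 0 0 0 0 0 2.6"}}

```text
clock: 11.3
position: [0.4857, -0.3231, 0.1202]
tool_rot: [1.402, 1.077, -1.401]
ft_force: [-0.5, 0.1, -4.3]
finger_gap: 0.0293
```

```bash
python3 pl.py .12
```

```text
t 11.3 p [ 0.4857 -0.3231  0.1202] jaw -0.26354067143896853 xdir [-0.0024  0.0035 -1.    ] F [-0.4543  0.0741 -4.3246] M [-0.0142 -0.0516 -0.0121] gap 0.02927084683128766
0.12 [  0.1119   4.3781 -37.8953] [-0.1496 -0.003   0.003 ]
```

>>> {"name": "arm_command", "arguments": {"rows": "0 0.3 -3 -0.01 0 0 2.6; 0 0.8 -7 -0.02 0 0 2.6; 0 1.3 -11.5 -0.04 0 0 2.6; 0 1.8 -16 -0.06 0 0 2.6; 0 2.3 -20.5 -0.08 0 0 2.6; 0 2.8 -25 -0.1 0 0 2.6; 0 3.3 -29.5 -0.12 0 0 2.6; 0 3.8 -33.5 -0.135 0 0 2.6; 0 4.2 -36.5 -0.15 0 0 2.6; 0 4.4 -37.9 -0.15 0 0 2.6"}}

```text
clock: 12.3
position: [0.6275, 0.0345, 0.1199]
tool_rot: [1.292, 1.161, -1.291]
ft_force: [-0.4, 0.3, -4.1]
finger_gap: 0.0289
```

```bash
python3 snap.py 3 scene; python3 pl.py .034; python3 - <<'E'
from h import *
crop('scene3','pics/s3.png',190,120,150,150,5)
E
```

```text
t 12.35 p [0.6281 0.0353 0.1201] jaw -0.11100497112089959 xdir [-0.0024  0.0054 -1.    ] F [ 1.3689  1.9185 -2.6208] M [ 0.0392 -0.1162  0.0044] gap 0.029206851550208284
0.034 [ 8.6036 -0.069   0.4484] [ 0.003  -0.0051  0.003 ]
```

View pics/s3.png

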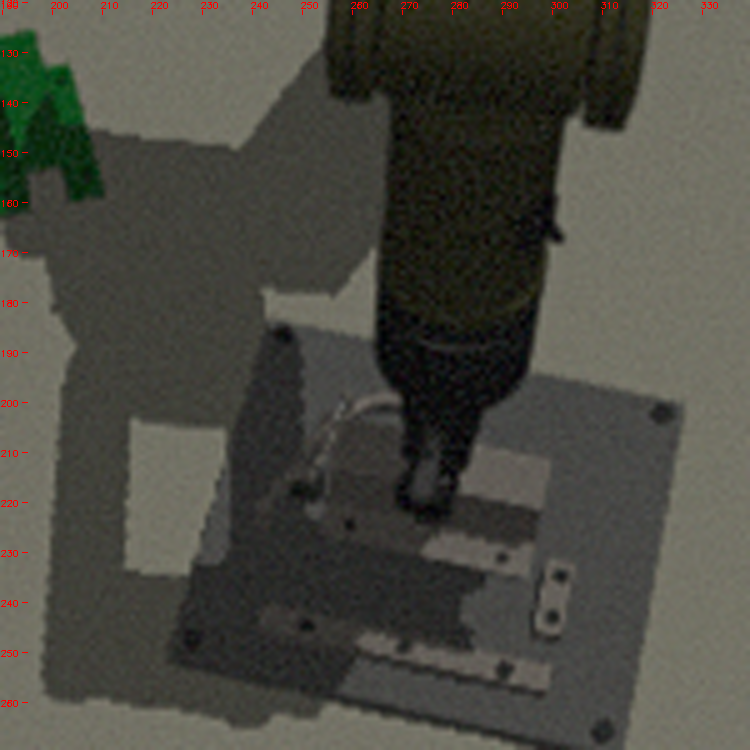

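```bash
python3 - <<'E'
from h import *
S=load('scene3')
q=[atz(S,x/5+190-.4,y/5+120-.4,.102) for x,y in((502,557),(350,524))]
print(q); m=(q[0]+q[1])/2-np.array([.6281,.0353,0])
ex=np.array([.9935,-.1138]);ey=ex[::-1]*[-1,1]
print(m[:2]@ex,m[:2]@ey, (q[0]-q[1])[:2]@ex)
E
```

```text
[array([0.66054909, 0.06944852, 0.102     ]), array([ 0.65165571, -0.01008596,  0.102     ])]
0.02845979917802427 -0.0023955233076105352 -0.0002154497027461326
```

>>> {"name": "arm_command", "arguments": {"rows": "1 0 0.4 0 0 0.003 2.6; 2.5 0 0.4 0 0 0.003 2.6; 4 0 0.4 0 0 0.003 2.6; 5.5 0 0.4 0 -0.005 0.003 2.6; 6.5 0 0.4 0 -0.005 0.003 2.6; 7.2 0 0.4 0 -0.005 0.003 2.6; 7.7 0 0.4 0 -0.005 0.003 2.6; 8 0 0.4 0 -0.005 0.003 2.6; 8 0 0.4 0 -0.005 0.003 2.6; 8 0 0.4 0 -0.005 0.003 2.6"}}

```text
clock: 13.35
position: [0.6278, 0.0318, 0.0405]
tool_rot: [1.291, 1.154, -1.29]
ft_force: [-0.0, -0.1, -3.5]
finger_gap: 0.0292
```

```bash
python3 pl.py .034
```

```text
t 13.35 p [0.6278 0.0318 0.0405] jaw -0.1108598353570184 xdir [ 0.0009  0.0001 -1.    ] F [-0.0143 -0.0965 -3.4671] M [-0.0049 -0.0097 -0.0205] gap 0.02923600892518043
0.034 [ 0.6489 -0.1103  0.053 ] [ 0.0031 -0.0002 -0.0009]
```

Lower gently in small steps.

>>> {"name": "arm_command", "arguments": {"rows": "0.15 0 0 0 0 0 2.6; 0.3 0 0 0 0 0 2.6; 0.45 0 0 0 0 0 2.6; 0.55 0 0 0 0 0 2.6; 0.62 0 0 0 0 0 2.6; 0.68 0 0 0 0 0 2.6; 0.72 0 0 0 0 0 2.6; 0.76 0 0 0 0 0 2.6; 0.76 0 0 0 0 0 2.6; 0.76 0 0 0 0 0 2.6"}}

```text
clock: 14.35
position: [0.6278, 0.0318, 0.0336]
tool_rot: [1.291, 1.154, -1.289]
ft_force: [-2.6, -0.2, 6.6]
finger_gap: 0.0293
```

```bash
python3 pl.py .034
```

```text
t 14.35 p [0.6278 0.0318 0.0336] jaw -0.11091453514269609 xdir [ 0.0012  0.0001 -1.    ] F [-2.5965 -0.192   6.6297] M [0.0833 0.6712 0.0165] gap 0.02933411452393138
0.034 [-0.0407 -0.1079  0.0501] [ 0.0031 -0.0002 -0.0012]
```

>>> {"name": "arm_command", "arguments": {"rows": "-0.04 0 -0.1 0 0 0 2.6; -0.04 0 -0.2 0 0 0 2.6; -0.04 0 -0.3 0 0 0 2.6; -0.04 0 -0.4 0 0 0 2.6; -0.04 0 -0.5 0 0 0 2.6; -0.04 0 -0.6 0 0 0 2.6; -0.04 0 -0.7 0 0 0 2.6; -0.04 0 -0.8 0 0 0 2.6; -0.04 0 -0.85 0 0 0 2.6; -0.04 0 -0.85 0 0 0 2.6"}}

```text
clock: 15.35
position: [0.6287, 0.0403, 0.0339]
tool_rot: [1.291, 1.154, -1.29]
ft_force: [-0.5, 0.6, -2.6]
finger_gap: 0.0296
```

```bash
cat > jg.py <<'E'
from station import r
from g import *
s=r.state()
show(s)
ex=np.array([.9935,-.1138]);ey=np.array([.1138,.9935])
p=s['position'][:2];F=s['ft_force'][:2]
print('jig rel seat mm',(p@ex-.627)*1e3,(p@ey-.1125)*1e3,'Fjig',F@ex,F@ey,s['ft_force'][2])
E
python3 jg.py
```

```text
t 15.35 p [0.6287 0.0403 0.0339] jaw -0.11081527195235755 xdir [ 0.001   0.0001 -1.    ] F [-0.5461  0.5923 -2.5765] M [-0.0507  0.0495 -0.0109] gap 0.029627237592102354
jig rel seat mm -7.005669103271495 -0.8728303468187454 Fjig -0.6099797214439474 0.5262892704882499 -2.576499709372255
```

>>> {"name": "arm_command", "arguments": {"rows": "0.02 0 -0.05 0 0 0 2.6; 0.02 0 -0.1 0 0 0 2.6; 0.02 0 -0.15 0 0 0 2.6; 0.02 0 -0.2 0 0 0 2.6; 0.02 0 -0.24 0 0 0 2.6; 0.02 0 -0.28 0 0 0 2.6; 0.02 0 -0.32 0 0 0 2.6; 0.02 0 -0.35 0 0 0 2.6; 0.02 0 -0.35 0 0 0 2.6; 0.02 0 -0.35 0 0 0 2.6"}}

```text
clock: 16.35
position: [0.6289, 0.0414, 0.034]
tool_rot: [1.288, 1.152, -1.291]
ft_force: [-1.8, -7.7, -0.4]
finger_gap: 0.0295
```

```bash
python3 jg.py
```

```text
t 16.35 p [0.6289 0.0414 0.034 ] jaw -0.11026033486224737 xdir [ 0.0006 -0.0033 -1.    ] F [-1.8489 -7.7451 -0.3965] M [-1.4319  0.1776 -0.0588] gap 0.029544114269589236
jig rel seat mm -6.947968411563754 0.22301289700123184 Fjig -0.955455666807031 -7.905173600250776 -0.396478493060088
```

>>> {"name": "arm_command", "arguments": {"rows": "0.02 0 -0.06 0 0 0 2.6; 0.02 0.1 -0.06 0 0 0 2.6; 0.02 0.2 -0.06 0 0 0 2.6; 0.02 0.3 -0.06 0 0 0 2.6; 0.02 0.4 -0.06 0 0 0 2.6; 0.02 0.5 -0.06 0 0 0 2.6; 0.02 0.6 -0.06 0 0 0 2.6; 0.02 0.65 -0.06 0 0 0 2.6; 0.02 0.7 -0.06 0 0 0 2.6; 0.02 0.7 -0.06 0 0 0 2.6"}}

```text
clock: 17.35
position: [0.6329, 0.0408, 0.0338]
tool_rot: [1.284, 1.156, -1.295]
ft_force: [-7.3, -4.7, 3.9]
finger_gap: 0.0295
```

```bash
python3 jg.py
```

```text
t 17.35 p [0.6329 0.0408 0.0338] jaw -0.10934399332069389 xdir [-0.005  -0.0042 -1.    ] F [-7.3145 -4.7115  3.9043] M [-0.4824  0.978   0.1925] gap 0.029477603107376366
jig rel seat mm -2.90661771816636 0.061103856451152905 Fjig -6.730794100515535 -5.513287512752027 3.9043199925123595
```

```bash
python3 snap.py 4 scene,top; python3 - <<'E'
from h import *
crop('scene4','pics/s4.png',225,190,95,80,8)
crop('top4','pics/t4.png',190,118,100,92,6)
E
```

```text
(no output)
```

View pics/s4.png

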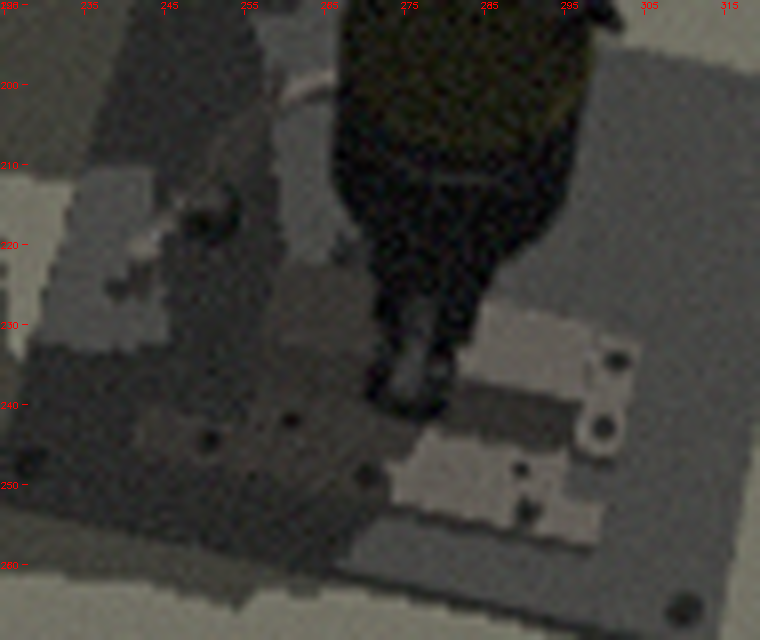

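View pics/t4.png

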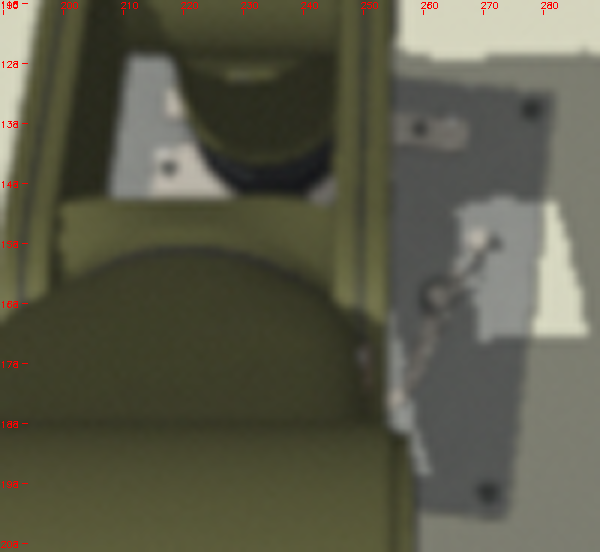

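The bracket's flange meets the bar and its end meets the stop at scene (295,235), with no visible gap. Next I'll loosen the grip so the bracket lies flat, then push lightly with the pad face so it squares itself to the edge.

>>> {"name": "arm_command", "arguments": {"rows": "0 0.05 -0.05 0 0.004 -0.005 2.6; 0 0 -0.02 0 0.004 -0.005 2.8; -0.02 0 -0.02 0 0.004 -0.005 3.2; -0.03 0 -0.02 0 0.004 -0.005 3.4; -0.03 0 -0.02 0 0.004 -0.005 3.4; -0.03 0.1 -0.02 0 0.004 -0.005 3.4; -0.03 0.2 -0.02 0 0.004 -0.005 3.4; -0.03 0.3 -0.02 0 0.004 -0.005 3.4; -0.03 0.4 -0.02 0 0.004 -0.005 3.4; -0.03 0.4 -0.02 0 0.004 -0.005 3.4"}}

```text
clock: 18.45
position: [0.6348, 0.041, 0.0338]
tool_rot: [1.283, 1.166, -1.3]
ft_force: [-4.8, 0.9, 3.6]
finger_gap: 0.0345
```

```bash
python3 jg.py
```

```text
t 18.45 p [0.6348 0.041  0.0338] jaw -0.10959298077867483 xdir [-0.0135  0.001  -0.9999] F [-4.7743  0.9338  3.615 ] M [ 0.2571  0.8634 -0.0748] gap 0.0344650209953662
jig rel seat mm -0.9522428742679834 0.5263860990337155 Fjig -4.849566972514099 0.3844329220051439 3.6149601205367823
```

>>> {"name": "arm_command", "arguments": {"rows": "-0.03 -0.1 0 0 0 0.013 3.4; -0.03 -0.2 0 0 0 0.013 3.4; 0 -0.2 0 0 0 0.013 3.1; 0 -0.2 0 0 0 0.013 2.8; 0 -0.2 0 0 0 0.013 2.6; 0 -0.18 -0.05 0 0 0.013 2.6; 0 -0.15 -0.1 0 0 0.013 2.6; 0 -0.1 -0.15 0 0 0.013 2.6; 0 -0.1 -0.2 0 0 0.013 2.6; 0 -0.1 -0.2 0 0 0.013 2.6", "force": 20}}

```text
clock: 19.45
position: [0.633, 0.0413, 0.0341]
tool_rot: [1.286, 1.155, -1.292]
ft_force: [-4.5, -6.7, 6.0]
finger_gap: 0.0296
```

```bash
python3 jg.py
```

```text
t 19.45 p [0.633  0.0413 0.0341] jaw -0.10913739031251092 xdir [-0.0025 -0.0032 -1.    ] F [-4.5137 -6.6872  6.0393] M [-0.9716  0.5113 -0.0873] gap 0.029639233297242044
jig rel seat mm -2.787410799283907 0.5359601425172084 Fjig -3.723336277436309 -7.157341789381655 6.039282193423148
```

Both contacts read by feel: about -3.7 N from the edge and -7.2 N from the stop. Unloading, releasing and rising.

>>> {"name": "arm_command", "arguments": {"rows": "0 0.05 -0.05 0 0 0 2.6; 0 0.02 -0.03 0 0 0 2.6; 0 0 0 0 0 0 2.9; 0 0 0 0 0 0 3.4; 0 0 0 0 0 0 4; 0 0 0 0 0 0 4.6; -1 0 0 0 0 0 4.8; -3 0 0 0 0 0 4.8; -6 0 0 0 0 0 4.8; -9 0 0 0 0 0 4.8"}}

```text
clock: 20.45
position: [0.6331, 0.0417, 0.1252]
tool_rot: [1.285, 1.155, -1.293]
ft_force: [0.2, -0.1, -0.6]
finger_gap: 0.0477
```

```bash
python3 sw.py .74; python3 - <<'E'
from station import r
from g import *
s=r.state()
p=np.array([.5807,-.04]);a=1.602+.75;q=p+.1238*np.array([np.cos(a),np.sin(a)]);print(q,go(s,[*q,.14],.0308+.74))
E
```

```text
t 20.45 p [0.6331 0.0417 0.1252] jaw -0.10902062291240827 xdir [-0.0031 -0.003  -1.    ] F [ 0.1982 -0.0557 -0.5829] M [ 0.0083 -0.0193  0.0371] gap 0.04765299201429454
-0.6014763283215472 0.09706297263673187
0.74 [  9.1112 -13.7772   0.8266] [-0.8798  0.0019  0.004 ]
[0.4935 0.0479] (array([ -1.4382, -13.9458,   0.9068]), array([-0.8798,  0.0019,  0.004 ]))
```

>>> {"name": "arm_command", "arguments": {"rows": "0 -1.5 0.1 -0.1 0 0 4; 0 -3 0.2 -0.2 0 0 4; 0 -4.5 0.3 -0.3 0 0 4; 0 -6 0.4 -0.4 0 0 4; 0 -7.5 0.5 -0.5 0 0 4; 0 -9 0.6 -0.6 0 0 4; 0 -10.5 0.7 -0.7 0 0 4; 0 -12 0.8 -0.8 0 0 4; 0 -13.9 0.9 -0.88 0 0 4; 0 -13.9 0.9 -0.88 0 0.004 4"}}

```text
clock: 21.45
position: [0.4912, 0.0481, 0.126]
tool_rot: [0.623, 1.48, -0.626]
ft_force: [0.9, 0.2, 0.1]
finger_gap: 0.0402
```

```bash
python3 snap.py 5 scene,top; python3 - <<'E'
from h import *
crop('scene5','pics/s5.png',225,165,95,100,7)
crop('top5','pics/t5.png',190,118,100,92,6)
from station import r
from g import *
s=r.state();show(s)
p=np.array([.5807,-.04]);a=1.602+.75;q=p+.1238*np.array([np.cos(a),np.sin(a)]);print(q,go(s,[*q,.0345],.0308+.74))
E
```

```text
t 21.55 p [0.4947 0.048  0.1264] jaw 0.7692339428087989 xdir [ 0.0028 -0.0017 -1.    ] F [ 0.6056  0.4451 -0.2567] M [-0.0336 -0.0252 -0.0383] gap 0.03990765439285992
[0.4935 0.0479] (array([ 9.187 , -0.0947, -0.107 ]), array([-0.0016,  0.0032, -0.0008]))
```

View pics/s5.png

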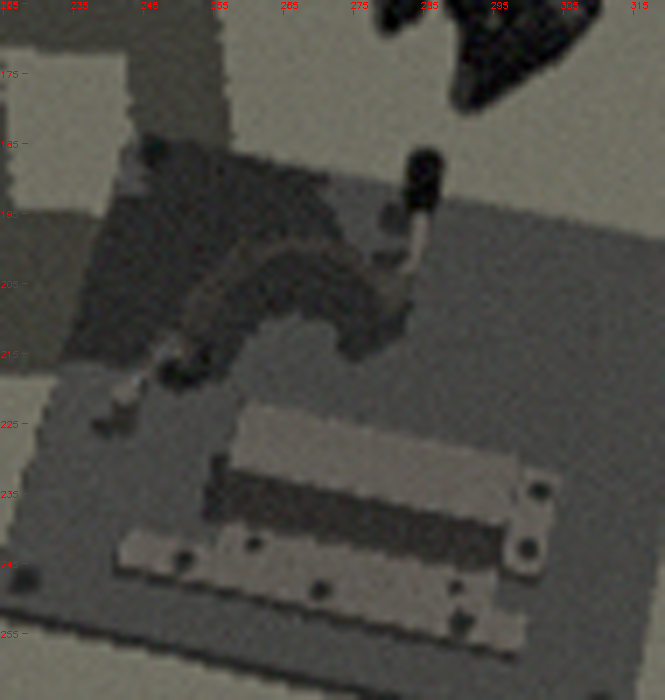

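View pics/t5.png

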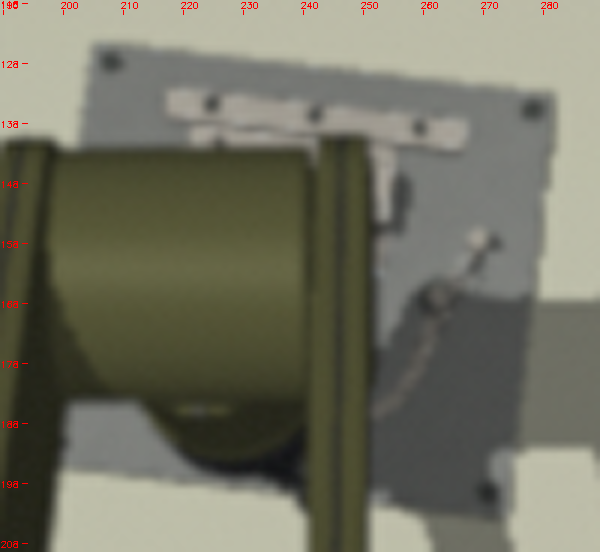

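The bracket lies flat and parallel to the edge, touching the end stop at scene (297,240). The arm is still open, with the knob at scene (285,190). Descending on the knob.

>>> {"name": "arm_command", "arguments": {"rows": "1.5 -0.1 -0.1 0 0.003 0 4; 3 -0.1 -0.1 0 0.003 0 4; 4.5 -0.1 -0.1 0 0.003 0 4; 6 -0.1 -0.1 0 0.003 0 4; 7.3 -0.1 -0.1 0 0.003 0 4; 8.3 -0.1 -0.1 0 0.003 0 4; 9 -0.1 -0.1 0 0.003 0 4; 9.1 -0.1 -0.1 0 0.003 0 4; 9.1 -0.1 -0.1 0 0.003 0 3.4; 9.1 -0.1 -0.1 0 0.003 0 2.8"}}

```text
clock: 22.55
position: [0.4941, 0.0478, 0.0358]
tool_rot: [0.627, 1.477, -0.626]
ft_force: [-0.2, -0.8, 0.3]
finger_gap: 0.028
```

>>> {"name": "arm_command", "arguments": {"rows": "0 0 0 0 0 0 2.2; 0 0 0 0 0 0 1.9; 0 0 0 0 0 0 1.6; 0 0 0 0 0 0 1.4; 0 0 0 0 0 0 1.2; 0 0 0 0 0 0 1.2; 0 0 0 0 0 0 1.2; 0 0 0 0 0 0 1.2; 0 0 0 0 0 0 1.2; 0 0 0 0 0 0 1.2", "force": 30}}

```text
clock: 23.55
position: [0.4938, 0.0475, 0.0362]
tool_rot: [0.627, 1.477, -0.626]
ft_force: [-1.6, -2.5, 6.5]
finger_gap: 0.0144
```

```bash
python3 sw.py .7 .65 .6 .55 .5 .45 .4 .35 .3
```

```text
t 23.55 p [0.4938 0.0475 0.0362] jaw 0.7692616088855986 xdir [ 0.0015  0.     -1.    ] F [-1.5543 -2.5091  6.4669] M [-0.545   0.3706  0.0126] gap 0.01438304336080852
0.7506424755978023 0.12331984335530165
0.7 [0.1678 0.623  0.0397] [ 0.0385  0.001  -0.0011]
0.65 [0.1686 1.2367 0.0785] [ 0.0885  0.001  -0.0012]
0.6 [0.1693 1.8477 0.1479] [ 0.1385  0.001  -0.0012]
0.55 [0.1701 2.4545 0.2477] [ 0.1885  0.001  -0.0012]
0.5 [0.1709 3.0555 0.3777] [ 0.2385  0.0009 -0.0012]
0.45 [0.1717 3.6493 0.5376] [ 0.2885  0.0009 -0.0012]
0.4 [0.1726 4.2344 0.727 ] [ 0.3385  0.0009 -0.0013]
0.35 [0.1734 4.8092 0.9454] [ 0.3885  0.0008 -0.0013]
0.3 [0.1743 5.3724 1.1922] [ 0.4385  0.0008 -0.0013]
```

>>> {"name": "arm_command", "arguments": {"rows": "0 0.3 0 0.02 0 0 1.2; 0 0.6 0 0.04 0 0 1.2; 0 1 0.1 0.07 0 0 1.2; 0 1.5 0.1 0.11 0 0 1.2; 0 2 0.2 0.15 0 0 1.2; 0 2.5 0.3 0.19 0 0 1.2; 0 3 0.4 0.235 0 0 1.2; 0 3.4 0.5 0.27 0 0 1.2; 0 3.8 0.6 0.3 0 0 1.2; 0 4.2 0.7 0.34 0 0 1.2"}}

```text
clock: 24.55
position: [0.5298, 0.0721, 0.0363]
tool_rot: [0.891, 1.379, -0.888]
ft_force: [0.6, -3.5, 0.9]
finger_gap: 0.0152
```

```bash
python3 sw.py .4 .35 .3 .25 .22 .2 .18
```

```text
t 24.55 p [0.5298 0.0721 0.0363] jaw 0.4265311508072649 xdir [ 0.0027  0.0003 -1.    ] F [ 0.6349 -3.4936  0.9073] M [-0.5077 -0.0445 -0.1893] gap 0.01516750256304659
0.3953980164525408 0.12309532453380588
0.4 [ 0.1766 -0.0571  0.0095] [-0.0043  0.0008 -0.0026]
0.35 [0.1782 0.5577 0.022 ] [ 0.0457  0.0008 -0.0026]
0.3 [0.1798 1.1712 0.0652] [ 0.0957  0.0007 -0.0026]
0.25 [0.1814 1.7816 0.139 ] [ 0.1457  0.0006 -0.0026]
0.22 [0.1824 2.1459 0.1979] [ 0.1757  0.0006 -0.0027]
0.2 [0.1831 2.3877 0.2433] [ 0.1957  0.0006 -0.0027]
0.18 [0.1838 2.6285 0.2934] [ 0.2157  0.0005 -0.0027]
```

>>> {"name": "arm_command", "arguments": {"rows": "0 0.3 0 0.02 0 0 1.2; 0 0.6 0 0.05 0 0 1.2; 0 0.9 0.1 0.07 0 0 1.2; 0 1.2 0.1 0.1 0 0 1.2; 0 1.5 0.1 0.12 0 0 1.2; 0 1.7 0.1 0.14 0 0 1.2; 0 1.9 0.2 0.16 0 0 1.2; 0 2.1 0.2 0.175 0 0 1.2; 0 2.3 0.2 0.19 0 0 1.2; 0 2.4 0.2 0.196 0 0 1.2"}}

```text
clock: 25.55
position: [0.5531, 0.0797, 0.0363]
tool_rot: [1.039, 1.306, -1.036]
ft_force: [2.5, -4.1, -1.1]
finger_gap: 0.0146
```

```bash
python3 sw.py .2 .18 .16 .14 .12 .1 .08 .06
```

```text
t 25.55 p [0.5531 0.0797 0.0363] jaw 0.23004767082222466 xdir [ 0.0035 -0.0005 -1.    ] F [ 2.5399 -4.1289 -1.104 ] M [-0.7433 -0.347  -0.1772] gap 0.014641324305631512
0.19580156343100685 0.1228313345140631
0.2 [ 0.181  -0.0522 -0.0171] [-0.0008  0.0013 -0.0032]
0.18 [ 0.1818  0.1938 -0.015 ] [ 0.0192  0.0013 -0.0033]
0.16 [ 0.1826  0.4397 -0.0079] [ 0.0392  0.0012 -0.0033]
0.14 [0.1834 0.6854 0.0041] [ 0.0592  0.0012 -0.0033]
0.12 [0.1842 0.9308 0.021 ] [ 0.0792  0.0012 -0.0033]
0.1 [0.1851 1.1758 0.0429] [ 0.0992  0.0011 -0.0033]
0.08 [0.1859 1.4204 0.0696] [ 0.1192  0.0011 -0.0033]
0.06 [0.1867 1.6643 0.1012] [ 0.1392  0.0011 -0.0033]
```

>>> {"name": "arm_command", "arguments": {"rows": "0 0.1 0 0.01 0 0 1.2; 0 0.2 0 0.02 0 0 1.2; 0 0.3 0 0.03 0 0 1.2; 0 0.4 0 0.035 0 0 1.2; 0 0.5 0 0.043 0 0 1.2; 0 0.6 0 0.05 0 0 1.2; 0 0.65 0 0.056 0 0 1.2; 0 0.7 0 0.06 0 0 1.2; 0 0.75 0 0.065 0 0 1.2; 0 0.8 0 0.07 0 0 1.2"}}

```text
clock: 26.55
position: [0.5611, 0.0812, 0.0363]
tool_rot: [1.091, 1.277, -1.089]
ft_force: [2.2, -4.9, -2.5]
finger_gap: 0.0145
```

```bash
python3 sw.py .1 .08
```

```text
t 26.55 p [0.5611 0.0812 0.0363] jaw 0.15986163072789256 xdir [ 0.0038 -0.0011 -1.    ] F [ 2.2092 -4.8676 -2.4872] M [-0.7645 -0.4217 -0.2352] gap 0.014544744264519016
0.12912578303491462 0.12274740018736799
0.1 [ 0.1833  0.3575 -0.0205] [ 0.0291  0.0016 -0.0036]
0.08 [ 0.1842  0.6033 -0.011 ] [ 0.0491  0.0016 -0.0036]
```

Feel forward in sub-millimetre steps, also easing the radial pull slightly.

>>> {"name": "arm_command", "arguments": {"rows": "0 0.05 0.05 0.004 0 0 1.2; 0 0.1 0.05 0.008 0 0 1.2; 0 0.15 0.05 0.012 0 0 1.2; 0 0.2 0.05 0.016 0 0 1.2; 0 0.2 0.05 0.016 0 0 1.2; 0 0.2 0.05 0.016 0 0 1.2; 0 0.2 0.05 0.016 0 0 1.2; 0 0.2 0.05 0.016 0 0 1.2; 0 0.2 0.05 0.016 0 0 1.2; 0 0.2 0.05 0.016 0 0 1.2"}}

```text
clock: 27.55
position: [0.5629, 0.0813, 0.0363]
tool_rot: [1.104, 1.271, -1.101]
ft_force: [0.5, 2.0, 0.0]
finger_gap: 0.0147
```

```bash
python3 sw.py .1 .08
```

```text
t 27.55 p [0.5629 0.0813 0.0363] jaw 0.14363453304819368 xdir [ 0.0034 -0.0006 -1.    ] F [0.4666 2.0002 0.043 ] M [ 0.3901 -0.0292 -0.1952] gap 0.014701255330669445
0.11466270413788449 0.12262707922362341
0.1 [ 0.1826  0.1797 -0.0366] [ 0.0128  0.001  -0.0033]
0.08 [ 0.1835  0.4256 -0.031 ] [ 0.0328  0.001  -0.0033]
```

>>> {"name": "arm_command", "arguments": {"rows": "0 0.02 -0.02 0.002 0 0 1.2; 0 0.05 -0.02 0.004 0 0 1.2; 0 0.07 -0.02 0.006 0 0 1.2; 0 0.1 -0.02 0.008 0 0 1.2; 0 0.1 -0.02 0.008 0 0 1.2; 0 0.1 -0.02 0.008 0 0 1.2; 0 0.1 -0.02 0.008 0 0 1.2; 0 0.1 -0.02 0.008 0 0 1.2; 0 0.1 -0.02 0.008 0 0 1.2; 0 0.1 -0.02 0.008 0 0 1.2"}}

```text
clock: 28.55
position: [0.5634, 0.0815, 0.0363]
tool_rot: [1.109, 1.268, -1.107]
ft_force: [-2.5, -1.4, 2.7]
finger_gap: 0.0148
```

```bash
python3 sw.py .1 .08; python3 snap.py 6 scene; python3 - <<'E'
from h import *
crop('scene6','pics/s6.png',225,165,95,100,7)
E
```

```text
t 28.55 p [0.5634 0.0815 0.0363] jaw 0.1357163266559279 xdir [ 0.0026 -0.0009 -1.    ] F [-2.4894 -1.3572  2.6833] M [-0.2783  0.4607 -0.1186] gap 0.01483796580637739
0.10997228292585981 0.1226739305058362
0.1 [ 0.1761  0.1221 -0.0329] [ 0.0049  0.0012 -0.0024]
0.08 [ 0.1767  0.368  -0.0293] [ 0.0249  0.0012 -0.0025]
```

View pics/s6.png

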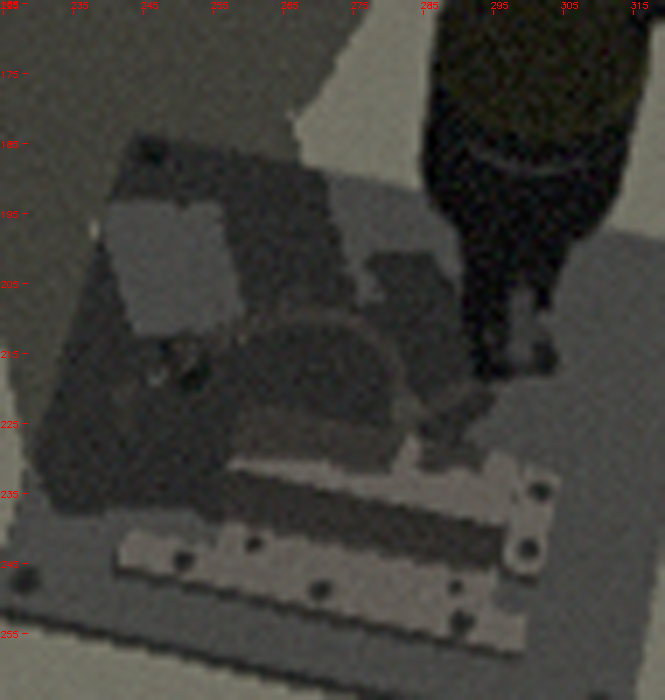

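Contact: the x force on the tool went from +2.2 N (spring) to −2.5 N, with arm angle ≈0.11 as expected. The nose bears on the near flange. Unload, open and rise.

>>> {"name": "arm_command", "arguments": {"rows": "0 0 0 0 0 0 1.2; 0 0 0 0 0 0 1.2; 0 0 0 0 0 0 1.5; 0 0 0 0 0 0 1.8; 0 0 0 0 0 0 2.2; 0 0 0 0 0 0 2.7; 0 0 0 0 0 0 3.2; 0 0 0 0 0 0 3.4; 0 0 0 0 0 0 3.4; 0 0 0 0 0 0 3.4"}}

```text
clock: 29.6
position: [0.5635, 0.0815, 0.0362]
tool_rot: [1.109, 1.268, -1.107]
ft_force: [0.0, 0.0, 0.3]
finger_gap: 0.0341
```

>>> {"name": "arm_command", "arguments": {"rows": "-0.5 0 0 0 0 0 3.4; -1.5 0 0 0 0 0 3.4; -3 0 0 0 0 0 3.4; -6 0 0 0 0 0 3.4; -9 0 0 0 0 0 3.4; -12 0 0 0 0 0 3.4; -15 -2 0 0 0 0 3.4; -17 -5 0 0 0 0 3.4; -18 -8 0 0 0 0 3.4; -18 -10 0 0 0 0 3.4"}}

```text
clock: 30.6
position: [0.4629, 0.068, 0.2187]
tool_rot: [1.111, 1.265, -1.105]
ft_force: [0.8, 0.5, -0.4]
finger_gap: 0.0341
```

```bash
python3 st.py; python3 snap.py 7 scene,top; python3 - <<'E'
from h import *
crop('scene7','pics/s7.png',225,165,95,100,7)
crop('top7','pics/t7.png',190,118,100,92,6)
E
```

```text
t 30.6 p [0.4629 0.068  0.2187] jaw 0.13581571348632154 xdir [ 0.0064 -0.0007 -1.    ] F [ 0.8323  0.4556 -0.419 ] M [-0.0297 -0.0132  0.0247] gap 0.03412700940998879
```

View pics/s7.png

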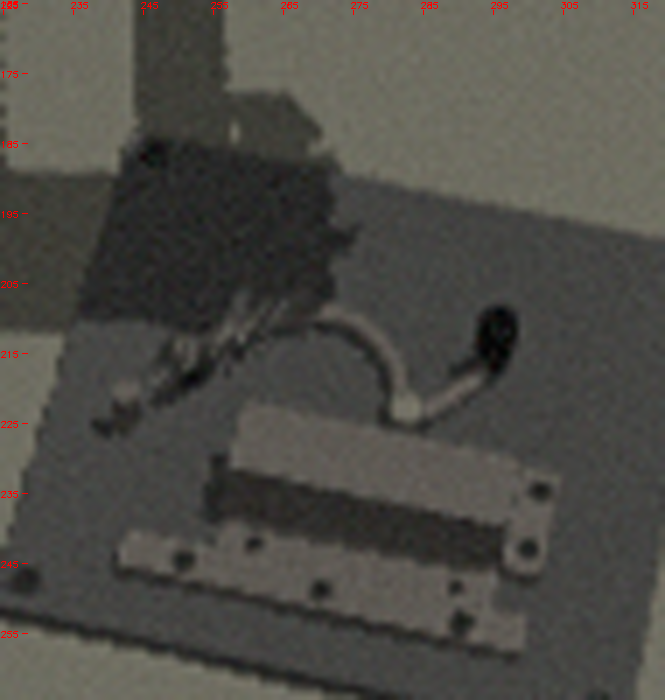

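View pics/t7.png

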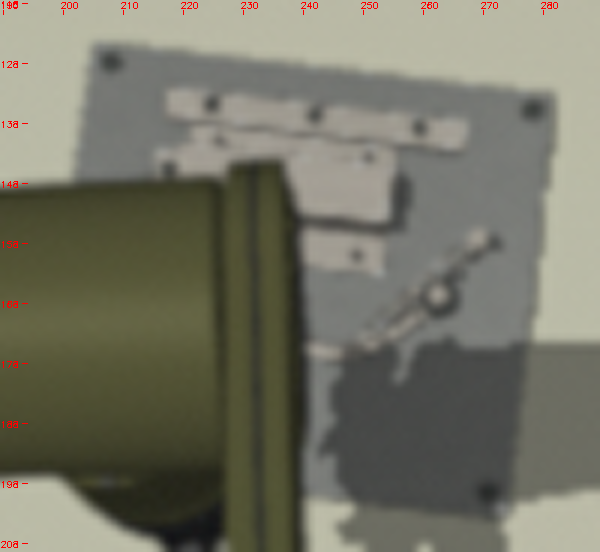

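The nose bears on the near flange at scene (282,223), and the knob is free at (295,213). I'll swing the robot clear for an unobstructed top check.

>>> {"name": "arm_command", "arguments": {"rows": "0 0 3 0 0 0 3.4; 0 0 7 0 0 0 3.4; 0 0 11 0 0 0 3.4; 0 0 15 0 0 0 3.4; 0 0 19 0 0 0 3.4; 0 0 23 0 0 0 3.4; 0 0 27 0 0 0 3.4; 0 -1 31 0 0 0 3.4; 0 -2 35 0 0 0 3.4; 0 -2 38 0 0 0 3.4"}}

```text
clock: 31.7
position: [0.4926, -0.3146, 0.2177]
tool_rot: [1.109, 1.266, -1.109]
ft_force: [0.6, 0.0, -0.7]
finger_gap: 0.0339
```

```bash
python3 st.py; python3 snap.py 8 scene,top; python3 - <<'E'
from h import *
crop('top8','pics/t8.png',190,118,100,92,8)
f=load('scene8');cv2.imwrite('pics/f8.png',cv2.cvtColor(f['frame'],cv2.COLOR_RGB2BGR))
E
```

```text
t 31.7 p [ 0.4926 -0.3146  0.2177] jaw 0.13407842942774847 xdir [ 0.0026 -0.002  -1.    ] F [ 0.605   0.0008 -0.7214] M [ 0.016  -0.067   0.0391] gap 0.03394932762521622
```

View pics/t8.png

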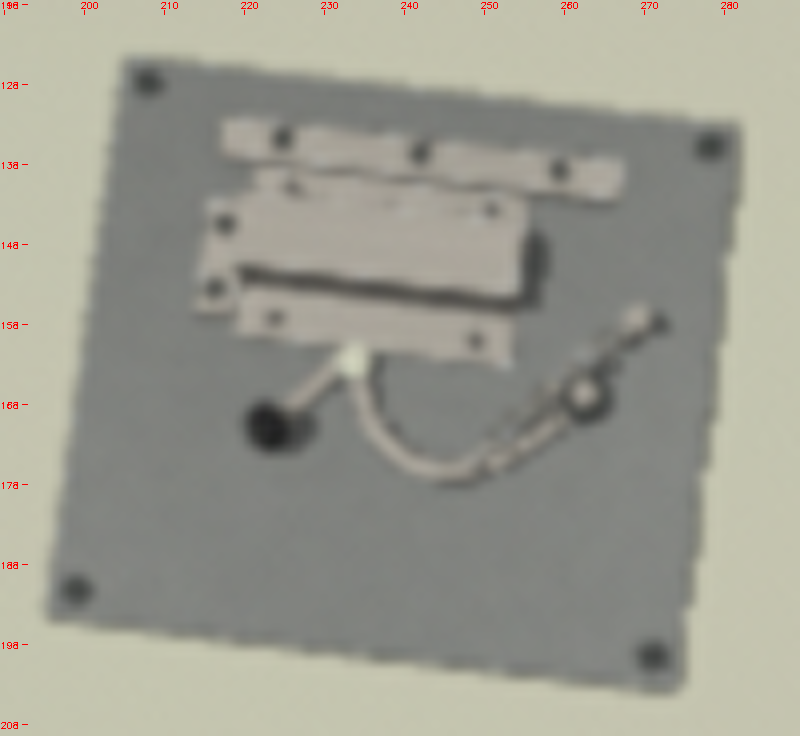

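View pics/f8.png

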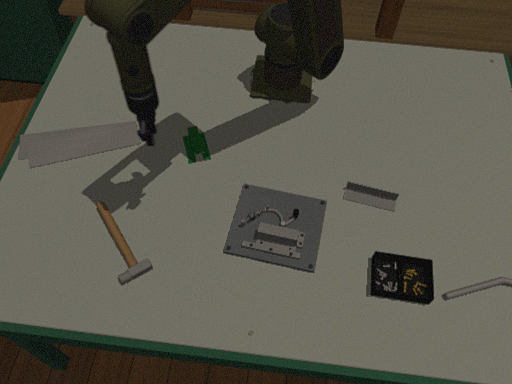

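```bash
python3 - <<'E'
from h import *
T=load('top8')
t=lambda p:(p[0]/8+190-.44,p[1]/8+118-.44)
ex=np.array([.9935,-.1138]);ey=np.array([.1138,.9935])
for z,P in((.015,[(293,188),(491,210),(276,319),(476,342)]),(.022,[(283,138),(420,152),(560,171),(225,223),(215,287)])):
    for p in P:
        q=atz(T,*t(p),z)[:2]; print(z,np.round([q@ex*1e3,q@ey*1e3],1))
E
```

```text
0.015 [652.1 150.9]
0.015 [652.5  71.6]
0.015 [598.5 150.8]
0.015 [598.6  71.1]
0.022 [670.  156.8]
0.022 [670.8 102.1]
0.022 [669.6  46.1]
0.022 [633. 175.]
0.022 [606.9 175.5]
```

```bash
python3 - <<'E'
from h import *
crop('top8','pics/t9.png',210,128,52,38,15)
crop('scene8','pics/s9.png',238,218,75,45,10)
E
```

```text
(no output)
```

View pics/t9.png

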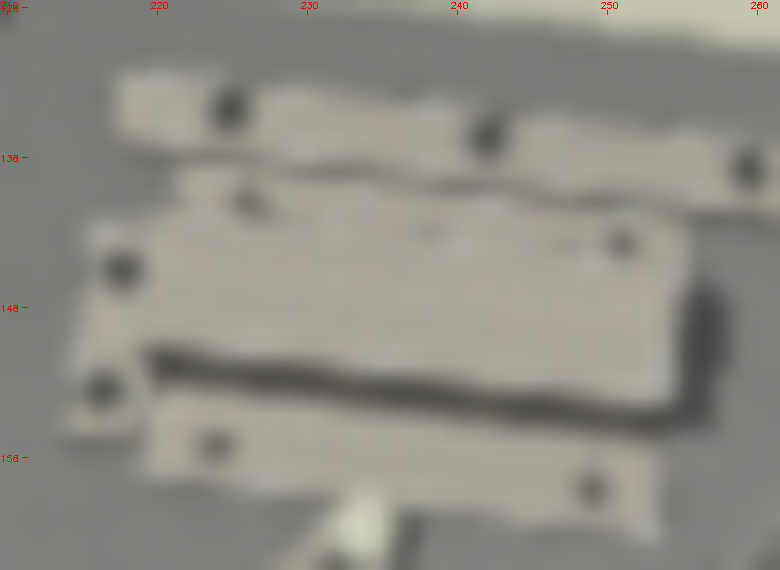

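View pics/s9.png

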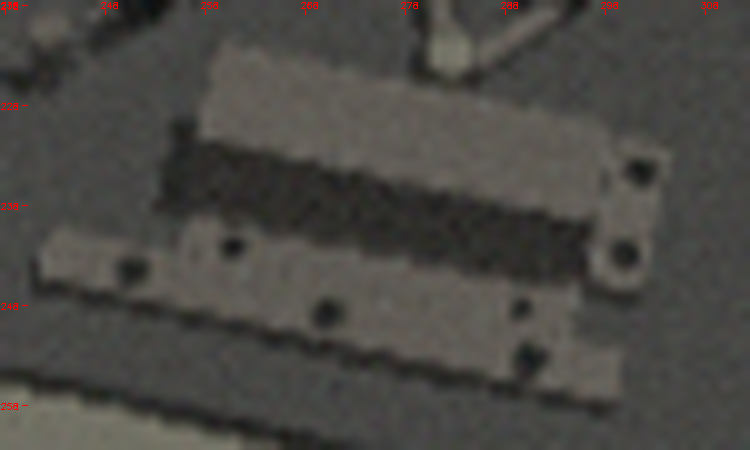

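```bash
python3 -c "
from station import workorder
print(workorder.sign_off())"
```

```text
the job is handed in; nothing more can be done
None
```

The bracket is seated in the jig and held by the arm's nose, and the job was handed in at about 32 s of the 72 s.

- **Arm open:** I drew the arm back by its knob to about 0.73 rad. It stayed open on its own, resting at about 0.75.
- **Bracket home:** I set the bracket flat in the jig and pushed it lightly until both contacts showed at once, about 4 N on the long edge and 7 N on the end stop. I also loosened the grip and pushed with a pad face so it could square itself to the edge.
- **Arm eased back:** I kept hold of the knob back to about 0.11 rad. There the sideways force on the gripper changed from +2.2 N (spring pull) to -2.5 N, so the nose was bearing on the bracket. I unloaded and let go.

**Last checks:** After release the force reading was about zero, and the last pictures show the nose on the near flange. They also show an even, thin line along the long edge, no visible gap at the end stop, and the other things on the bench where they were.

**One disagreement:** Positions worked out from the hole and screw centres put the bracket about 1.7 mm short of the edge and 1.1 mm short of the stop. The camera calibration is only good to about 2 mm. The edge lines seen directly matched the bracket in x, and the push forces showed contact both ways, so I trusted the forces.

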